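# Take the dial meter down from its keyhole studs

## Task

The meter with the round dial is due for checking: free it from the sloping stand by sliding it up the slope until its keyholes clear the stud heads, then lift it off. Lay it gently, not dropped, in the shallow tray: dial up, flat on the mat and straight along the tray's length, then let go. Leave the other meter hanging and do not disturb the dropper bottle and the beaker.

Things in the scene. Friction and masses are not known exactly. Their poses are not given: they have to be found in the camera images.
- dial_meter: The meter to take down: grey case, black back shell, 130 long x 60 wide x 40 mm thick, 0.2 to 0.4 kg; 50 mm round white dial near its top end, black 22 mm knob (5.5 mm proud) below. Hangs at the left or right station. Origin: centre of its back face; x along its length to the top end (up the slope as it hangs), y across its width, z out of its face.
- dial_meter_grip (a point): Middle of the dial meter, 28 mm out from its back face; axes as the meter. The sides to grip across the 60 mm width are flat and parallel, solid from 14 to 40 mm off the back.
- dial_meter_keyhole (a point): Centre of the upper keyhole's wide hole (19 mm square) in the dial meter's 4 mm back plate, at meter x = +25 mm; axes as the meter. A 9 mm slot runs from it along +x to the hanging place at x = +45. The lower keyhole is the same, 70 mm below. The meter must slide 20 mm (within 2 mm) along its own +x, flat on the board, then lifts off along its +z. No catch or spring.
- screen_meter: The other meter, to be left hanging at the other station: same case, frame and keyholes, but with a rectangular dark screen and six square keys on its face.
- stand: Fixed stand: a grey board 200 mm (up the slope) x 270 mm wide x 10 mm thick, sloping 38 degrees from level and rising away from the robot, on a dark base; top edge about 147 mm high. Origin on the bench under the middle of the board; z up, x level towards the high side, y along the width.
- stand_face (a point): Middle of the board's sloping face, 85 mm above the bench. x up the slope, y along the width, z out of the face (38 degrees from vertical). Stations at y = +60 and -60 mm, each with two studs at x = +35 and -35 mm: 6.5 mm shank, 15 mm round head from 5.5 to 9.5 mm off the board. A hanging meter's origin is at x = -10 mm, z = 0; it comes free at x = +10 mm.
- tray: Fixed shallow aluminium tray with a cork mat, outside 200 mm (x, its length) x 164 mm (y), rim top 19 mm above the bench, inside 192 x 156 mm (6 mm less between the rolled rims). Origin: centre of its underside on the bench, z up.
- tray_floor (a point): Centre of the tray mat's top face, 6 mm above the bench; axes as the tray.
- dropper_bottle: Bystander: loose brown dropper bottle, 33 mm across, 104 mm high, standing on the bench; origin at the centre of its foot, z up.
- beaker: Bystander: loose beaker, 55 mm across, 62 mm high, standing on the bench; origin at the centre of its foot, z up.

How it is judged:
By the outcome, as a careful person would: the job done as asked, in the order asked, and still so for the second after the job is handed in, with the robot touching nothing.
It also fails if it takes over 45 s, if anything falls off the work surface, if the arm or the gripper's body presses on something with over 40 N, if the wrist force passes 120 N, or if a joint passes its speed limit or range.

## Robot

A 7-joint arm with a two-finger parallel gripper is mounted at the origin on the work surface; the furniture and walls round the work are solid. World frame = base frame: x ahead of the robot, y to its left, z up, the work surface at z = 0. Lengths are in m, angles in degrees, forces in N, time in s.
With the tool pointing down it reaches from about 0.425 to 0.975 m from the base axis. Payload 16.7 kg.
Tool frame: the origin (TCP) lies at the very end of the fingers, on their centre line; the grasp point (between the pads) lies 19 mm behind it; z points along the fingers, y is the direction in which the jaws open and shut (so a half turn about z gives the same grasp; the last joint's range is limited). The gripper opens to 85 mm and grips with 20 to 120 N. Pads are 22 mm wide; open, the fingers measure 114 mm over their backs; the gripper's body (76 mm by 85 mm) begins 54 mm behind the grasp point. The pads swing forward as they close: fully open they stand 13 mm farther back than shut.
Start: joints at [34.292, 24.414, 4.234, 92.017, -1.954, 63.644, -3.845], TCP at [0.495, -0.459, 0.231] pointing down, gripper open.
Joint ranges: [-163.25, 163.25], [-28.42, 122.38], [-70.27, 78.77], [12.13, 141.07], [-58.53, 238.53], [9.26, 117.41], [-156.51, 156.51]. Speed limits (degrees/s): [108.29, 108.29, 136.94, 136.94, 172.46, 172.46, 172.46].

## Interface

Orientations are given as a 3x3 rotation matrix whose columns are the frame's x, y, z axes.
In Python, from rig import ctrl, optics gives the robot as it stands. The module is installed in compiled form; this text tells all that it offers.
- The arm moves only by the tool move_arm, never from a script. Its argument "moves" is one flat list of numbers, 7 for each row, row after row: the turn, a rotation vector about the tool's x, y, z each as a share of 0.5 rad, from -1 to 1, then the shift along the tool's x, y, z each as a share of 120 mm, from -1 to 1, then the opening, from 0 (shut) to 1 (fully open). In form: [ax, ay, az, tx, ty, tz, gripper, ax, ay, az, tx, ty, tz, gripper, ...]. A call has 1 to 20 rows; each row shifts and turns the commanded pose from where the row before left it, along the tool's axes as they then stand; what a row does not reach is not made up. A row lasts 1/12 s, in which the tool goes at most 41.7 mm and 7.16 degrees, less where a joint would pass 70% of its speed; a pose out of reach is approached as far as the arm can. A call with a number of a shift or a turn outside -1 to 1 is refused whole. A call with a gripper value outside its range is refused whole. The fingers move at their own pace and stop on an object; "grip_force" is the grip in N (left out, the last holds). Time passes only in rows, so rows that do not move let the fingers close. It gives the time, the measured TCP pose, the force and the opening at its end, in the units of the state.
- ctrl.sense(): the state, without advancing time (a new reading comes with each control period).
- optics.camera(name): name is "scene" or "top" or "wrist"; returns a dict with "pixels" (480x640x3 uint8, red, green, blue), "range_z" (480x640 float32, m along the optical axis (not along the pixel's ray), 0 where there is no reading), "vfov" (degrees; the focal length in pixels is half the picture's height over the tangent of half this angle, whatever the lens; pixels are square), "cx", "cy" (the principal point, pixels), "rvec" (rotation vector, rad) and "tvec" (3), from world to camera coordinates, as OpenCV has them. Camera axes: x right, y down, z forward; pixel columns grow to the right and rows downward; lengths in m; the calibration is good to about 2 mm. A picture is of the moment at which its call begins.
- ctrl.hand_in(): hands the job in, once; it reports no verdict.
The state is a dict: "t": time; "joints": joint angles; "qvel": joint speeds; "joint_efforts": joint torques, N m; "tcp_pos": TCP position; "eef_rot": TCP orientation; "wrist_force": force on the tool from outside, world axes, zero at the start; "moment": the same for the moment, N m; "grip_width": finger opening in m.
Only numpy, scipy, OpenCV 4.12 (cv2) and the standard library are available. Lean on these libraries where they do the work, as an engineer would, in place of code of your own. Each camera call takes 0.05 s, during which the arm holds its last target.

## Working session

There is one attempt and no reset: what is moved stays moved. The work goes in short steps, Python scripts to look and compute and a tool call to move; the robot and the scene stay as the last step left them, time stands still between calls to the robot, and variables do not carry over. Pictures are saved under pics/ and viewed, and the job is handed in when it is done.

Besides the shell and the picture viewer there is one more tool, called after "Emit:" as name(argument=value, ...) on one line, values as JSON. move_arm: Moves the arm, as the interface text tells. Its arguments: {"type":"object","properties":{"moves":{"type":"array"},"grip_force":{"type":"number"}},"required":["moves"]}

```bash
mkdir -p pics
cat > h.py <<'E'
import numpy as np, cv2
from rig import ctrl, optics
def cam(n,save=None):
    c=optics.camera(n)
    c['R']=cv2.Rodrigues(np.array(c['rvec'],float))[0]; c['t']=np.array(c['tvec'],float).ravel()
    c['f']=240/np.tan(np.radians(c['vfov'])/2)
    if save: cv2.imwrite('pics/'+save,c['pixels'][:,:,::-1])
    return c
def pts(c):
    v,u=np.mgrid[0:480,0:640]; z=c['range_z']
    P=np.stack([(u-c['cx'])/c['f']*z,(v-c['cy'])/c['f']*z,z],-1)
    return (P-c['t'])@c['R']
E
python3 - <<'E'
from h import *
import pickle
s=ctrl.sense(); print(s)
for n in ['scene','top','wrist']:
    c=cam(n,n+'0.png'); pickle.dump(c,open(n+'0.pkl','wb')); print(n,c['vfov'],c['cx'],c['cy'],-c['R'].T@c['t'],c['R'][2])
E
```

```text
{'t': 0.0, 'joints': array([34.29172494, 24.44955774,  4.23057347, 92.05303642, -1.95491219,
       63.64502603, -3.84423018]), 'qvel': array([-0.03894784,  0.05245939, -0.02305895,  0.09398528, -0.00636139,
        0.01838615,  0.00643864]), 'joint_efforts': array([ 5.56405248e-04, -9.49792027e+01,  3.76142263e+00, -4.63511431e+01,
        1.93406024e-02,  1.00523763e-02,  5.29696308e-06]), 'tcp_pos': array([ 0.49448468, -0.45884166,  0.23060516]), 'eef_rot': array([[ 6.80193619e-01,  7.33031794e-01, -1.01458571e-03],
       [ 7.33032492e-01, -6.80193104e-01,  8.40589377e-04],
       [-7.39354613e-05, -1.31548782e-03, -9.99999132e-01]]), 'wrist_force': array([-0.47652792, -0.34700476,  0.2538799 ]), 'moment': array([0.01840965, 0.02770052, 0.03523906]), 'grip_width': 0.08538924017135556}
scene 44.68329883744672 321.62494441337725 241.19763075360868 [-0.01423628  0.70631395  0.71835692] [ 0.45120654 -0.68409081 -0.57309024]
top 55.32940389248491 325.91046352819603 240.66310926625735 [0.42693099 0.00384129 1.07870847] [ 0.03976404 -0.02310108 -0.99894202]
wrist 68.08047869903528 322.8177785313401 240.6556489110373 [ 0.54578168 -0.40386826  0.37362278] [-0.20239682 -0.2179573  -0.95474088]
```

View pics/scene0.png

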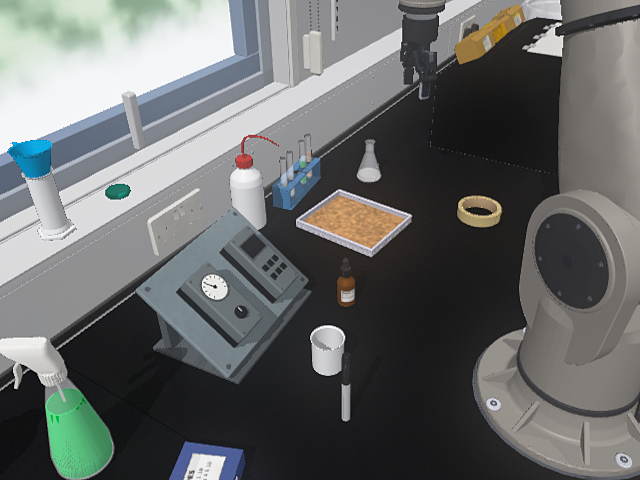

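View pics/top0.png

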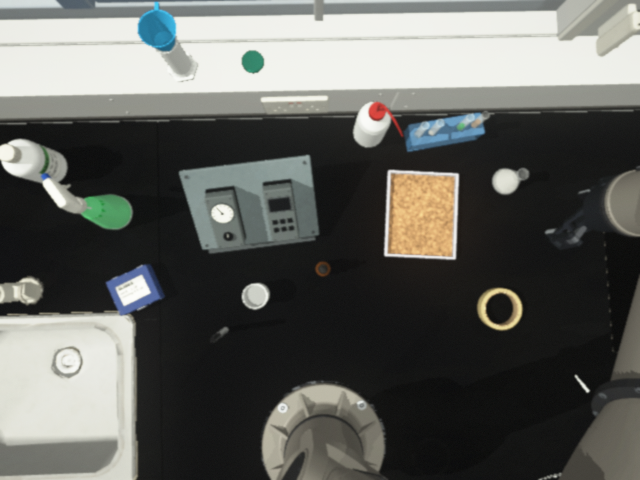

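View pics/wrist0.png

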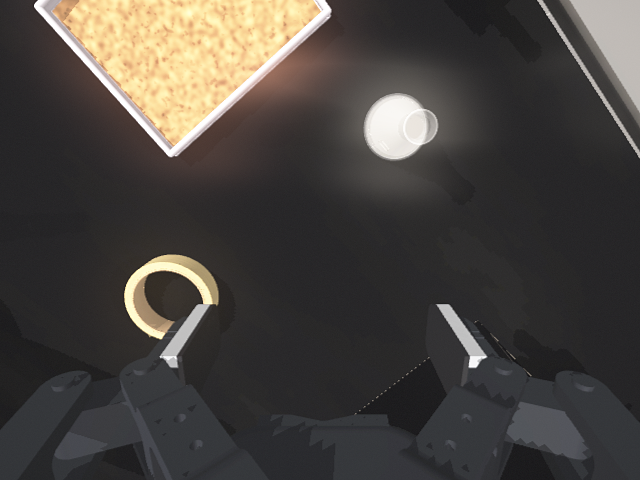

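The dial meter hangs at the left station: dial at about (222,213) in the top view and (215,287) in the scene view. The tray is at (423,214) in the top view. The bottle (323,268) and beaker (255,296) stand in front of the stand. Next I measure from the depth images.

```bash
cat > m.py <<'E'
from h import *
def planefit(Q,it=6,th=.003):
    for _ in range(it):
        m=Q.mean(0); n=np.linalg.svd(Q-m,full_matrices=False)[2][2]; n*=np.sign(n[2]); d=(Q-m)@n; Q=Q[abs(d)<max(th,np.std(d)*1.0)]
    return m,n,len(Q),np.std(d)
E
python3 - <<'E'
from m import *
import pickle
for nme in ['top','scene']:
    c=pickle.load(open(nme+'0.pkl','rb')); P=pts(c); X,Y,Z=P[...,0],P[...,1],P[...,2]
    ok=c['range_z']>0
    # stand area
    reg=ok&(X>.35)&(X<.75)&(Y>-.03)&(Y<.36)&(Z>.03)&(Z<.25)
    Q=P[reg]
    # ransac plane normals at 38deg
    rng=np.random.default_rng(0);best=0
    for _ in range(2000):
        a=Q[rng.choice(len(Q),3,False)]; n=np.cross(a[1]-a[0],a[2]-a[0]); l=np.linalg.norm(n)
        if l<1e-5: continue
        n/=l; n*=np.sign(n[2])
        if abs(n[2]-.788)>.04: continue
        k=(abs((Q-a[0])@n)<.003).sum()
        if k>best: best=k;bn=n;b0=a[0]
    I=Q[abs((Q-b0)@bn)<.003]; m,n,k,s=planefit(I)
    print(nme,'board',m,n,np.degrees(np.arccos(n[2])),k,s)
    ux=np.array([-n[0],-n[1],0]);ux/=np.linalg.norm(ux); ex=np.array([ux[0]*n[2],ux[1]*n[2],np.hypot(n[0],n[1])]); ey=np.cross(n,ex)
    print(' yaw',np.degrees(np.arctan2(ux[1],ux[0])))
    h=(P-m)@n; L=np.stack([(P-m)@ex,(P-m)@ey],-1)
    b=reg&(abs(h)<.004); r=cv2.minAreaRect((L[b]*1000).astype(np.float32)); print(' board rect',r)
    top=(reg&(h>.034)&(h<.047)).astype(np.uint8)
    nn,lab,st,ce=cv2.connectedComponentsWithStats(top)
    for i in range(1,nn):
        if st[i,4]<200: continue
        q=L[lab==i]; r=cv2.minAreaRect((q*1000).astype(np.float32)); cen=m+ex*r[0][0]/1000+ey*r[0][1]/1000
        print(' meter',st[i],ce[i],r,'h',np.median(h[lab==i]),'backcentre',cen)
    # tray
    hsv=cv2.cvtColor(c['pixels'],cv2.COLOR_RGB2HSV)
    t=ok&(X>.35)&(X<.85)&(Y<0)&(Y>-.4)&(Z<.012)&(Z>.0)&(hsv[...,1]>80)&(hsv[...,0]<25)&(hsv[...,2]>120)
    nn,lab,st,ce=cv2.connectedComponentsWithStats(t.astype(np.uint8)); i=1+np.argmax(st[1:,4])
    print(' tray',cv2.minAreaRect((P[lab==i][:,:2]*1000).astype(np.float32)),np.median(Z[lab==i]))
    for nm,(x0,x1,y0,y1) in dict(bb=(.25,.45,-.1,.2)).items():
        k=(ok&(X>x0)&(X<.48)&(Y>y0)&(Y<y1)&(Z>.02)&(Z<.12)).astype(np.uint8)
        nn,lab,st,ce=cv2.connectedComponentsWithStats(k)
        for i in range(1,nn):
            if st[i,4]>40: q=P[lab==i]; print(' obj',ce[i],q.min(0),q.max(0))
E
```

```text
top board [0.5678494  0.13744975 0.10101283] [-0.61172163 -0.06055858  0.78875174] 37.930987940221 5882 0.0013473594269442005
 yaw 5.65368640044565
 board rect ((-21.789955139160156, 2.7937164306640625), (269.63568115234375, 196.34506225585938), 89.99278259277344)
 meter [ 263  186   36   56 1486] [280.57402423 213.41251682] ((-34.89384460449219, -57.24070739746094), (130.8072967529297, 60.05449295043945), 0.13275891542434692) h 0.04044251191218358 backcentre [0.54609979 0.07777609 0.07956317]
 meter [ 204  194   41   55 1495] [224.13377926 220.37792642] ((-34.93157958984375, 62.486663818359375), (60.33358383178711, 132.282958984375), 89.70987701416016) h 0.040424841063777785 backcentre [0.53427518 0.19691812 0.07953997]
 tray ((525.61279296875, -247.46893310546875), (150.94912719726562, 187.97332763671875), 85.66487884521484) 0.006386697827795075
 obj [253.63700234 239.93911007] [0.45896282 0.04161802 0.02105396] [0.47994543 0.19979455 0.09749853]
 obj [322.07602339 268.1871345 ] [ 0.39093186 -0.02522944  0.03659077] [0.42248838 0.00640168 0.10441917]
 obj [253.13679245 296.36320755
[... 756 characters left out ...]
9195755302 backcentre [0.53471835 0.19828037 0.07845402]
 tray ((531.9039916992188, -253.77392578125), (144.8424072265625, 184.80569458007812), 85.5294418334961) 0.005700542927143152
 obj [345.44649446 281.11254613] [ 0.39001677 -0.01968254  0.02003897] [0.42179002 0.00973767 0.10386907]
 obj [285.73796791 285.06417112] [0.46971259 0.04316716 0.05784982] [0.47993887 0.10453882 0.0801287 ]
 obj [263.66447368 328.38377193] [0.46423637 0.05442467 0.02008543] [0.47999812 0.19994373 0.0375536 ]
 obj [250.98397436 317.75320513] [0.4589684  0.1617742  0.06457035] [0.4799534  0.19999399 0.09442516]
 obj [327.02688638 345.96270598] [0.32389693 0.11451472 0.02009098] [0.37951151 0.17032477 0.06361534]
```

Emit:
move_arm(moves=[0,0,0.18,0,0,-0.1,1,0,0,0.18,0,0,-0.1,1,0,0,0.18,0,0,-0.1,1,0,0,0.18,0,0,-0.1,1,0,0,0.18,0,0,-0.1,1,0,0,0.18,0,0,-0.1,1,0,0,0.18,0,0,-0.1,1,0,0,0.18,0,0,-0.1,1,0,0,0.18,0,0,-0.1,1,0,0,0.18,0,0,-0.1,1,0,0,0,0,-0.19,0,1,0,0,0,0,-0.19,0,1,0,0,0,0,-0.19,0,1,0,0,0,0,-0.19,0,1,0,0,0,0,-0.19,0,1,0,0,0,0,-0.19,0,1,0,0,0,0,-0.19,0,1,0,0,0,0,-0.19,0,1,0,0,0,0,-0.19,0,1,0,0,0,0,0,0,1])

```text
t: 1.82
tcp_pos: [0.5115, -0.25, 0.3513]
eef_rot: [[0.997, -0.072, 0.0], [-0.072, -0.997, 0.002], [0.0, -0.002, -1.0]]
wrist_force: [0.7, -0.3, -0.5]
grip_width: 0.0856
```

Run:
```python
from m import *
c=cam('wrist','w1.png');P=pts(c);X,Y,Z=P[...,0],P[...,1],P[...,2]
print(ctrl.sense()['joints'])
hsv=cv2.cvtColor(c['pixels'],cv2.COLOR_RGB2HSV)
t=(c['range_z']>0)&(Z<.012)&(hsv[...,1]>60)&(hsv[...,0]<25)&(hsv[...,2]>100)
nn,lab,st,ce=cv2.connectedComponentsWithStats(t.astype(np.uint8)); i=1+np.argmax(st[1:,4])
print('mat',cv2.minAreaRect((P[lab==i][:,:2]*1000).astype(np.float32)),np.median(Z[lab==i]))
r=(Z>.013)&(Z<.026)&(X>.38)&(X<.68)&(Y<-.13)&(Y>-.37)
nn,lab,st,ce=cv2.connectedComponentsWithStats(r.astype(np.uint8)); i=1+np.argmax(st[1:,4])
print('rim',st[i],cv2.minAreaRect((P[lab==i][:,:2]*1000).astype(np.float32)),np.median(Z[lab==i]))
```

```text
[ 12.0920498    9.47837135   8.92792135  97.22735651  -1.57195081
  73.41731152 -72.87436921]
mat ((524.5032958984375, -246.194580078125), (154.9866180419922, 190.34141540527344), 85.77228546142578) 0.006228601475209286
rim [ 253   98  132  153 2435] ((525.5355224609375, -245.74072265625), (166.11575317382812, 201.32699584960938), 85.68672180175781) 0.018667849859871025
```

View pics/w1.png

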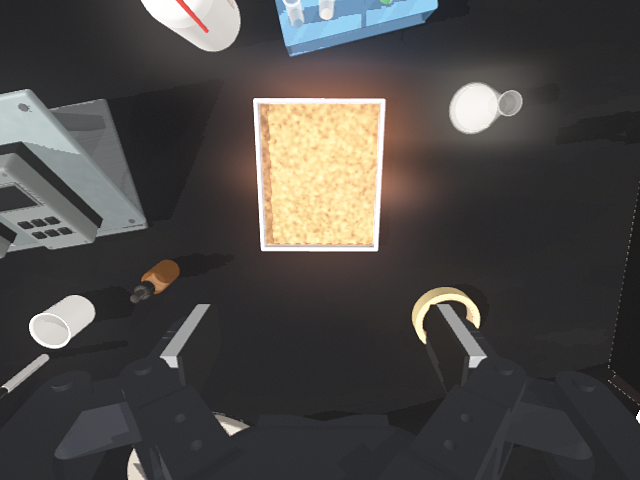

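The tray sits at (320,174) in this view with all its rim visible. From the depth, its centre is about (0.525,-0.246) and its length axis is at -4.3°. Next is a hover in front of the dial meter.

Emit:
move_arm(moves=[0,0,0,-0.045,-0.242,0.028,1,0,0,0,-0.045,-0.242,0.028,1,0,0,0,-0.045,-0.242,0.028,1,0,0,0,-0.045,-0.242,0.028,1,0,0,0,-0.045,-0.242,0.028,1,0,0,0,-0.045,-0.242,0.028,1,0,0,0,-0.045,-0.242,0.028,1,0,0,0,-0.045,-0.242,0.028,1,0,0,0,-0.045,-0.242,0.028,1,0,0,0,-0.045,-0.242,0.028,1,0,0,0,-0.045,-0.242,0.028,1,0,0,0,-0.045,-0.242,0.028,1,0,0,0,-0.045,-0.242,0.028,1,0,0,0,-0.045,-0.242,0.028,1,0,0,0,-0.045,-0.242,0.028,1,0,0,-0.085,0,0,0,1,0,0,-0.085,0,0,0,1,0,0,-0.085,0,0,0,1,0,0,-0.085,0,0,0,1,0,0,0,0,0,0,1])

```text
t: 3.53
tcp_pos: [0.4639, 0.1853, 0.3008]
eef_rot: [[0.996, 0.094, -0.0], [0.094, -0.996, -0.0], [-0.0, 0.0, -1.0]]
wrist_force: [-0.5, 0.0, -1.2]
grip_width: 0.0855
```

Emit:
move_arm(moves=[0,0.1326,0,0,0,0,1,0,0.1326,0,0,0,0,1,0,0.1326,0,0,0,0,1,0,0.1326,0,0,0,0,1,0,0.1326,0,0,0,0,1,0,0.1326,0,0,0,0,1,0,0.1326,0,0,0,0,1,0,0.1326,0,0,0,0,1,0,0.1326,0,0,0,0,1,0,0.1326,0,0,0,0,1,0,0,0,0,0,0,1,0,0,0,0,0,0,1])

```text
t: 4.53
tcp_pos: [0.4634, 0.1852, 0.3009]
eef_rot: [[0.786, 0.091, 0.612], [0.072, -0.996, 0.056], [0.614, 0.0, -0.789]]
wrist_force: [0.9, 0.0, 0.3]
grip_width: 0.0852
```

```bash
cat > look.py <<'E'
from m import *
import sys,pickle
c=cam('wrist',sys.argv[1]+'.png');P=pts(c);X,Y,Z=P[...,0],P[...,1],P[...,2]
s=ctrl.sense(); print(s['joints'],s['tcp_pos'],s['wrist_force'])
n0=np.array([-.6122,-.0606,.7884]); b0=np.array([.5345,.1975,.079])
h=(P-b0)@n0
w=(c['range_z']>0)&(np.linalg.norm(P-b0,axis=-1)<.2)
bm=w&(abs(h)<.006)
m,n,k,sd=planefit(P[bm]); print('board',n,'tilt',np.degrees(np.arccos(n[2])),'yaw',np.degrees(np.arctan2(-n[1],-n[0])),k,sd)
ex=np.cross([-n[1]*-1,-n[0],0],n) ; ex=np.array([0,0,1])-n*n[2]; ex/=np.linalg.norm(ex); ey=np.cross(n,ex)
h=(P-m)@n
t=(w&(h>.034)&(h<.047)).astype(np.uint8)
nn,lab,st,ce=cv2.connectedComponentsWithStats(t)
for i in range(1,nn):
    if st[i,4]<800: continue
    q=P[lab==i]-m; r=cv2.minAreaRect((np.c_[q@ex,q@ey]*1000).astype(np.float32)); hh=np.median(h[lab==i])
    cen=m+ex*r[0][0]/1000+ey*r[0][1]/1000
    print('comp',st[i],r,'h',hh,'back',cen)
    R=s['eef_rot']; g=cen+n*.009-s['tcp_pos']
    print('   tcp->grasp in tool',R.T@g,'ex in tool',R.T@ex,'n in tool',R.T@n)
E
python3 look.py w2
```

```text
[ -13.85225605  -11.85819186  -26.30724811  132.71640488   32.88206812
   30.30952907 -150.53285198] [0.46385893 0.18553774 0.30127281] [ 1.12322153 -0.77004474  0.46358881]
board [-0.61346147 -0.06043822  0.78740857] tilt 38.05600678147885 yaw 5.626622251024282 26604 0.0008679627150607608
comp [ 286  230   63  120 7064] ((-23.560073852539062, 45.07038497924805), (60.06949234008789, 129.74673461914062), 89.99575805664062) h 0.04036191894140091 back [0.53373161 0.19644751 0.07947664]
   tcp->grasp in tool [-0.08059085 -0.00439706  0.20936694] ex in tool [ 0.99997996 -0.0057324  -0.00268708] n in tool [-0.00266365  0.00409094 -0.99998808]
comp [ 403  230   71  119 5661] ((-23.476158142089844, -74.3914794921875), (129.72645568847656, 59.79535675048828), 0.04000960290431976) h 0.04040495338739844 back [0.54551005 0.0775677  0.07952837]
   tcp->grasp in tool [-0.07982083  0.11506136  0.20985359] ex in tool [ 0.99997996 -0.0057324  -0.00268708] n in tool [-0.00266365  0.00409094 -0.99998808]
```

View pics/w2.png

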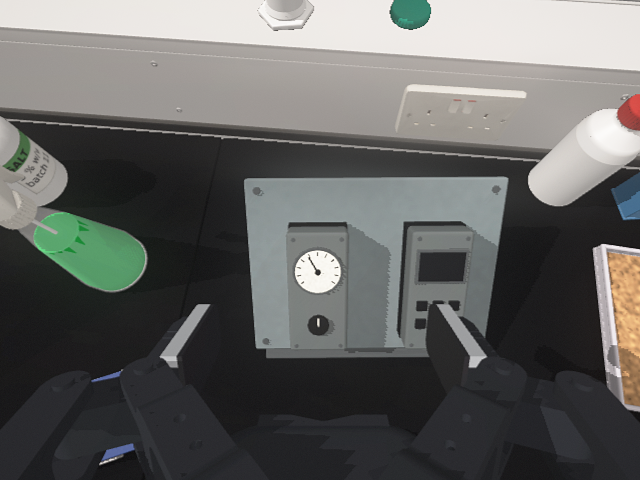

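The wrist picture shows the dial meter at (318,285) with its dial up-slope. The screen meter is at (438,285) and both are square on the board. The three views agree to about 1–2 mm, so I approach along the board normal.

Emit:
move_arm(moves=[0.008,0.005,-0.0115,-0.0672,-0.0037,0.1,1,0,0,0,-0.0672,-0.0037,0.1,1,0,0,0,-0.0672,-0.0037,0.1,1,0,0,0,-0.0672,-0.0037,0.1,1,0,0,0,-0.0672,-0.0037,0.1,1,0,0,0,-0.0672,-0.0037,0.1,1,0,0,0,-0.0672,-0.0037,0.1,1,0,0,0,-0.0672,-0.0037,0.1,1,0,0,0,-0.0672,-0.0037,0.1,1,0,0,0,-0.0672,-0.0037,0.1,1,0,0,0,0,0,0,1,0,0,0,0,0,0,1])

```text
t: 5.58
tcp_pos: [0.4623, 0.1784, 0.2275]
eef_rot: [[0.785, 0.109, 0.61], [0.084, -0.994, 0.069], [0.614, -0.004, -0.79]]
wrist_force: [0.4, -0.3, 0.5]
grip_width: 0.0856
```

```bash
python3 look.py w3
```

```text
[  35.56163395   -8.53508899  -70.17061397  137.28310489   39.90017747
   15.70698773 -156.39497714] [0.46227367 0.1790641  0.22775274] [-0.26906096  0.47279124 -0.0131923 ]
board [-0.6133441  -0.06034894  0.78750683] tilt 38.04687203605506 yaw 5.619431996345273 39527 0.0008170838141910704
comp [  270   192    79   150 11004] ((-26.747032165527344, 48.089263916015625), (129.17665100097656, 60.26301574707031), 0.10146156698465347) h 0.040346653153831735 back [0.53360033 0.19655573 0.07945744]
   tcp->grasp in tool [-0.0336166  -0.00911261  0.1527883 ] ex in tool [ 0.99996877  0.00729617 -0.00303757] n in tool [-0.00296295 -0.0102167  -0.99994342]
comp [ 414  193   93  150 9560] ((-26.547027587890625, -71.47061157226562), (59.843780517578125, 129.05116271972656), 89.94559478759766) h 0.04045915362968934 back [0.54546444 0.07758585 0.0795807 ]
   tcp->grasp in tool [-0.03429259  0.1104393   0.15156881] ex in tool [ 0.99996877  0.00729617 -0.00303757] n in tool [-0.00296295 -0.0102167  -0.99994342]
```

View pics/w3.png

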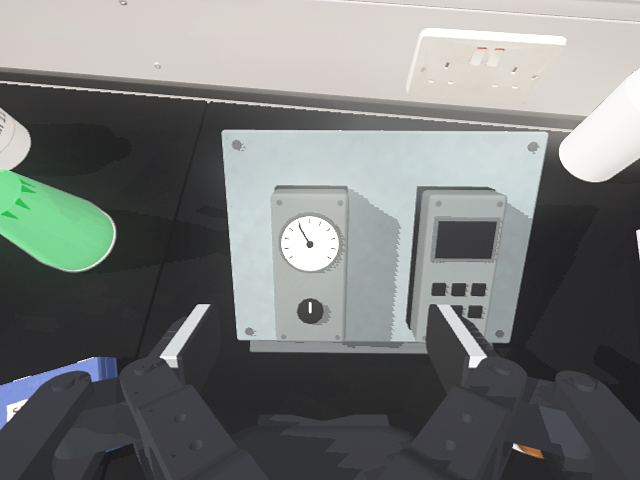

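The straight-on approach runs into joint limits: joints 3 and 7 are both at the end of their range. The grip only needs the jaws across the width, so I back off and use a tool tilted about 20° from vertical instead. That leans 18° against the meter normal, still with the pads flat on its sides.

Emit:
move_arm(moves=[0,-0.06,0,0.02,0,-0.07,1,0,-0.06,0,0.02,0,-0.07,1,0,-0.06,0,0.02,0,-0.07,1,0,-0.06,0,0.02,0,-0.07,1,0,-0.06,0,0.02,0,-0.07,1,0,-0.06,0,0.02,0,-0.07,1,0,-0.06,0,0.02,0,-0.07,1,0,-0.06,0,0.02,0,-0.07,1,0,-0.06,0,0.02,0,-0.07,1,0,-0.06,0,0.02,0,-0.07,1,0,0,0,0,0,0,1,0,0,0,0,0,0,1])

```text
t: 6.63
tcp_pos: [0.4415, 0.1766, 0.3099]
eef_rot: [[0.926, 0.11, 0.361], [0.102, -0.994, 0.042], [0.363, -0.003, -0.932]]
wrist_force: [-0.6, 0.4, 0.7]
grip_width: 0.0858
```

```bash
python3 look.py w4
```

```text
[  11.63278976   -9.79926038  -41.91393668  122.53428992    2.92999607
   45.34931598 -116.42227556] [0.44113865 0.17610192 0.30921098] [-0.567437   -0.78334682 -0.52920053]
board [-0.6134765  -0.06025853  0.78741063] tilt 38.05581542464192 yaw 5.609864428985872 27692 0.0008599235972048459
comp [ 281  153   64  113 6569] ((-30.757797241210938, 48.12207794189453), (130.1572265625, 60.09363555908203), 0.06453167647123337) h 0.040327065245794824 back [0.53375633 0.1965389  0.07941459]
   tcp->grasp in tool [ 0.0019236  -0.00976203  0.23975444] ex in tool [ 0.9573265   0.00801329 -0.28889748] n in tool [-0.2888263  -0.00897146 -0.95733948]
comp [ 393  154   81  113 6652] ((-30.853984832763672, -71.40216827392578), (59.67221450805664, 130.3008270263672), 89.96998596191406) h 0.04035447048521215 back [0.54536496 0.0775797  0.07935529]
   tcp->grasp in tool [0.00060481 0.1097528  0.23903231] ex in tool [ 0.9573265   0.00801329 -0.28889748] n in tool [-0.2888263  -0.00897146 -0.95733948]
comp [ 242  326  143   21 1618] ((-211.21434020996094, 49.407615661621094), (185.04574584960938, 22.795278549194336), 89.341796875) h 0.038827378991467 back [ 0.39221781  0.18392805 -0.03182403]
   tcp->grasp in tool [-0.17081904 -0.01249352  0.29189594] ex in tool [ 0.9573265   0.00801329 -0.28889748] n in tool [-0.2888263  -0.00897146 -0.95733948]
```

Emit:
move_arm(moves=[-0.0126,0,0.0206,-0.003,-0.0082,0.125,1,0,0,0,-0.003,-0.0082,0.125,1,0,0,0,-0.003,-0.0082,0.125,1,0,0,0,-0.003,-0.0082,0.125,1,0,0,0,-0.003,-0.0082,0.125,1,0,0,0,-0.003,-0.0082,0.125,1,0,0,0,-0.003,-0.0082,0.125,1,0,0,0,-0.003,-0.0082,0.125,1,0,0,0,-0.003,-0.0082,0.125,1,0,0,0,-0.003,-0.0082,0.125,1,0,0,0,0,0,0,1,0,0,0,0,0,0,1])

```text
t: 7.68
tcp_pos: [0.4901, 0.1903, 0.1675]
eef_rot: [[0.928, 0.097, 0.358], [0.091, -0.995, 0.035], [0.36, -0.0, -0.933]]
wrist_force: [0.8, -1.0, 0.2]
grip_width: 0.0853
```

```bash
python3 look.py w5
```

```text
[   7.64476176    9.79707672  -45.28073244  127.22053533   34.78121407
   31.84319924 -148.14767951] [0.49052025 0.1903011  0.1683426 ] [ 0.3442138  -0.13853326 -0.32098707]
board [-0.61317958 -0.06041318  0.78763002] tilt 38.03541870218657 yaw 5.62687503371658 67435 0.0007589833364326116
comp [  261   159   115   176 17207] ((-47.042266845703125, 43.84844207763672), (129.73043823242188, 60.26000213623047), 0.12627223134040833) h 0.04028337883719498 back [0.53357429 0.19630463 0.07939986]
   tcp->grasp in tool [ 0.00573978 -0.00178897  0.09001478] ex in tool [ 9.57087897e-01 -8.18850387e-04 -2.89796631e-01] n in tool [-2.89796206e-01  5.99751968e-04 -9.57088188e-01]
comp [  450   159   156   176 17275] ((-47.33338165283203, -75.65625), (130.64730834960938, 60.72137451171875), 0.4643227756023407) h 0.04031735837081787 back [0.54506351 0.07735329 0.07922049]
   tcp->grasp in tool [0.00557558 0.1177159  0.09013938] ex in tool [ 9.57087897e-01 -8.18850387e-04 -2.89796631e-01] n in tool [-2.89796206e-01  5.99751968e-04 -9.57088188e-01]
comp [270 410 156  17 844] ((-223.04507446289062, 19.417736053466797), (12.406625747680664, 138.66946411132812), 0.22170621156692505) h 0.03568798944305565 back [ 0.39801258  0.15839949 -0.029044  ]
   tcp->grasp in tool [-0.16268699  0.02278585  0.14102802] ex in tool [ 9.57087897e-01 -8.18850387e-04 -2.89796631e-01] n in tool [-2.89796206e-01  5.99751968e-04 -9.57088188e-01]
```

View pics/w5.png

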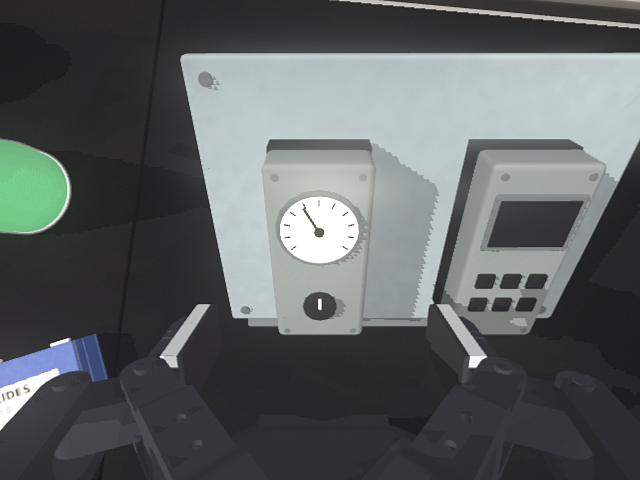

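Joint 7 is heading for its limit again, so I use the half-turned grasp, which is equivalent. I retreat and turn 180° about the tool axis.

Emit:
move_arm(moves=[0,0,-0.1963,0,0,-0.1,1,0,0,-0.1963,0,0,-0.1,1,0,0,-0.1963,0,0,-0.1,1,0,0,-0.1963,0,0,-0.1,1,0,0,-0.1963,0,0,-0.1,1,0,0,-0.1963,0,0,0,1,0,0,-0.1963,0,0,0,1,0,0,-0.1963,0,0,0,1,0,0,-0.1963,0,0,0,1,0,0,-0.1963,0,0,0,1,0,0,-0.1963,0,0,0,1,0,0,-0.1963,0,0,0,1,0,0,-0.1963,0,0,0,1,0,0,-0.1963,0,0,0,1,0,0,-0.1963,0,0,0,1,0,0,-0.1963,0,0,0,1])

```text
t: 9.07
tcp_pos: [0.4694, 0.188, 0.2253]
eef_rot: [[-0.1, 0.927, 0.362], [0.995, 0.094, 0.034], [-0.002, 0.364, -0.932]]
wrist_force: [-0.2, 0.5, 0.4]
grip_width: 0.085
```

Emit:
move_arm(moves=[0,0,-0.1963,0,0,0,1,0,0,-0.1963,0,0,0,1,0,0,-0.1963,0,0,0,1,0,0,-0.1963,0,0,0,1,0,0,-0.1963,0,0,0,1,0,0,-0.1963,0,0,0,1,0,0,-0.1963,0,0,0,1,0,0,-0.1963,0,0,0,1,0,0,-0.1963,0,0,0,1,0,0,-0.1963,0,0,0,1,0,0,-0.1963,0,0,0,1,0,0,-0.1963,0,0,0,1,0,0,-0.1963,0,0,0,1,0,0,-0.1963,0,0,0,1,0,0,-0.1963,0,0,0,1,0,0,-0.1963,0,0,0,1,0,0,0,0,0,0,1])

```text
t: 10.48
tcp_pos: [0.4695, 0.1879, 0.2252]
eef_rot: [[-0.927, -0.1, 0.362], [-0.094, 0.995, 0.034], [-0.364, -0.002, -0.932]]
wrist_force: [0.9, 0.2, 0.1]
grip_width: 0.0854
```

```bash
python3 look.py w6
```

```text
[ 23.53204732   2.64432752 -59.48612615 125.41762343  21.85274805
  36.53488291  44.09175756] [0.46953688 0.18788216 0.22508427] [-0.37421543  0.13871904 -0.55408061]
board [-0.61401956 -0.06031582  0.78698283] tilt 38.09556012186681 yaw 5.610229097219016 40801 0.0008764704706706078
comp [ 285    0  164   12 1302] ((-172.04087829589844, 71.15113830566406), (127.22986602783203, 7.4936628341674805), 89.86000061035156) h 0.03574584608528429 back [ 0.39470433  0.21333447 -0.02746524]
   tcp->grasp in tool [0.16156933 0.03235788 0.20045   ] ex in tool [-0.95740193  0.00299773 -0.28874308] n in tool [ 0.28873665 -0.00240117 -0.95740555]
comp [  134   143    79   167 12802] ((0.41602325439453125, -78.94001770019531), (60.254356384277344, 129.94017028808594), 89.88712310791016) h 0.04034509319318814 back [0.54444785 0.07723038 0.07893634]
   tcp->grasp in tool [-0.00407607 -0.11721518  0.1508694 ] ex in tool [-0.95740193  0.00299773 -0.28874308] n in tool [ 0.28873665 -0.00240117 -0.95740555]
comp [  288   144    77   166 12682] ((0.47719573974609375, 40.17454528808594), (128.3203582763672, 59.626258850097656), 0.301349937915802) h 0.04036757850568616 back [0.53285105 0.19577909 0.07897408]
   tcp->grasp in tool [-0.00371019  0.00189868  0.150681  ] ex in tool [-0.95740193  0.00299773 -0.28874308] n in tool [ 0.28873665 -0.00240117 -0.95740555]
```

View pics/w6.png

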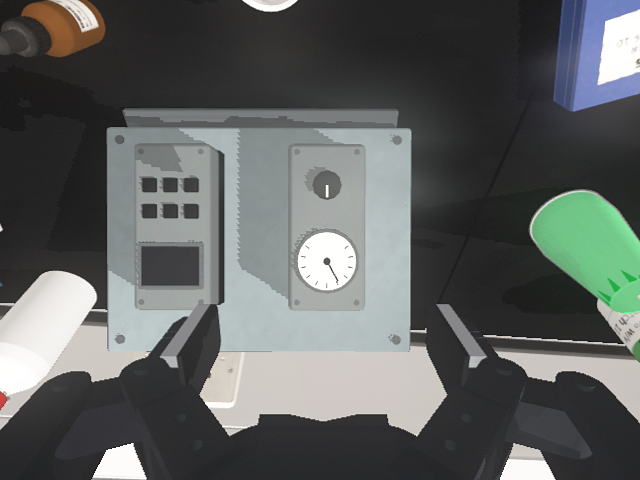

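Half-turned view: the dial meter is at (327,227), with the dial now lower in the picture. The screen meter is at (172,227), and joint 7 is back in mid-range. I carry on down.

Emit:
move_arm(moves=[0,0,-0.006,0.002,0.002,0.104,1,0,0,0,0.002,0.002,0.104,1,0,0,0,0.002,0.002,0.104,1,0,0,0,0.002,0.002,0.104,1,0,0,0,0.002,0.002,0.104,1,0,0,0,0.002,0.002,0.104,1,0,0,0,0.002,0.002,0.104,1,0,0,0,0.002,0.002,0.104,1,0,0,0,0,0,0,1,0,0,0,0,0,0,1])

```text
t: 11.37
tcp_pos: [0.5033, 0.1932, 0.1307]
eef_rot: [[-0.928, -0.096, 0.36], [-0.09, 0.995, 0.035], [-0.362, -0.0, -0.932]]
wrist_force: [-0.0, 0.7, 0.4]
grip_width: 0.0854
```

```bash
python3 look.py w7
```

```text
[ 11.20942732  16.84521715 -50.62827867 127.43275364  48.99379379
  31.96480625  19.22361878] [0.50345874 0.19324258 0.13114926] [-0.15661757  0.47347684  0.39631048]
board [-0.61452506 -0.06019324  0.78659756] tilt 38.13132418161585 yaw 5.594323058988332 59016 0.0008887127229455976
comp [   29   157   124   238 25999] ((25.00360107421875, -89.62680053710938), (61.07250213623047, 120.95085906982422), 89.8729019165039) h 0.04040097887855975 back [0.54122676 0.07686927 0.07647632]
   tcp->grasp in tool [-0.0021378  -0.11946584  0.05193133] ex in tool [-9.56871497e-01  6.23986072e-04 -2.90510840e-01] n in tool [ 2.90510277e-01 -8.58389530e-04 -9.56871487e-01]
comp [  266   156   117   254 29467] ((28.84087371826172, 29.896554946899414), (59.87981033325195, 129.76651000976562), 89.83091735839844) h 0.04035656302269966 back [0.53257913 0.19611759 0.07884571]
   tcp->grasp in tool [-5.70840767e-03  5.98402913e-05  5.07400537e-02] ex in tool [-9.56871497e-01  6.23986072e-04 -2.90510840e-01] n in tool [ 2.90510277e-01 -8.58389530e-04 -9.56871487e-01]
```

View pics/w7.png

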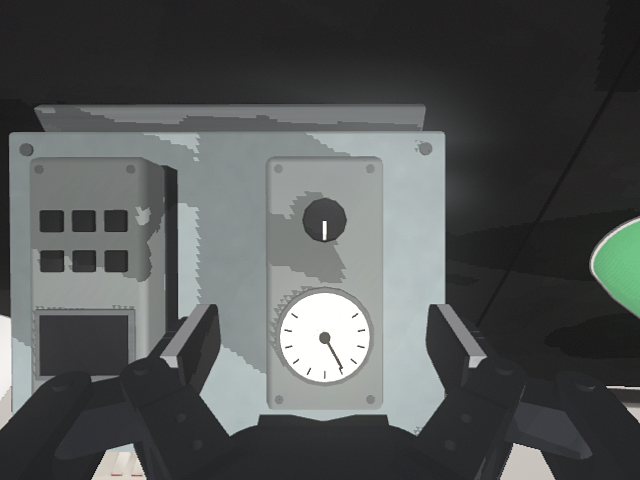

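The pads sit evenly either side of the meter, centred at (325,280). I make the last 51 mm down.

Emit:
move_arm(moves=[0,0,0,0,0,0.085,1,0,0,0,0,0,0.085,1,0,0,0,0,0,0.085,1,0,0,0,0,0,0.085,1,0,0,0,0,0,0.085,1,0,0,0,0,0,0,1,0,0,0,0,0,0,1])

```text
t: 12.0
tcp_pos: [0.522, 0.1948, 0.0837]
eef_rot: [[-0.928, -0.097, 0.361], [-0.091, 0.995, 0.035], [-0.362, -0.001, -0.932]]
wrist_force: [-0.3, -0.3, 0.6]
grip_width: 0.0852
```

```bash
cat > chk.py <<'E'
from h import *
import sys
s=ctrl.sense(); n=np.array([-.6136,-.0604,.7873]); b=np.array([.5332,.1963,.0792])
R=s['eef_rot']; g=s['tcp_pos']-.019*R[:,2]-b; ex=np.array([0,0,1])-n*n[2]; ex/=np.linalg.norm(ex); ey=np.cross(n,ex)
print('t',s['t'],'j',s['joints'].round(1),'grasp pt in meter(hung) frame mm',(1000*np.array([g@ex,g@ey,g@n])).round(1),'y·ey',R[:,1]@ey,'F',s['wrist_force'].round(2),'w',s['grip_width'])
print('ex,ey,n in tool',(R.T@ex).round(4),(R.T@ey).round(4),(R.T@n).round(4))
if len(sys.argv)>1: cam(sys.argv[2] if len(sys.argv)>2 else 'wrist',sys.argv[1])
E
python3 chk.py s8.png scene; python3 -c "
from h import *
cam('wrist','w8.png')"
```

```text
t 12.0 j [  5.6  22.9 -44.6 127.4  60.8  29.9   9.1] grasp pt in meter(hung) frame mm [-0.6 -0.4 28.7] y·ey 0.9999965824576491 F [-0.33 -0.3   0.56] w 0.08523761897371242
ex,ey,n in tool [-9.573e-01  3.000e-04 -2.893e-01] [ 6.e-04  1.e+00 -1.e-03] [ 0.2892 -0.0011 -0.9573]
```

View pics/s8.png

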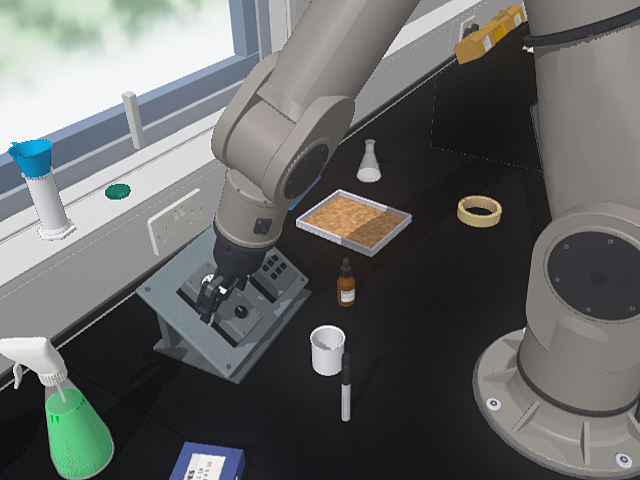

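View pics/w8.png

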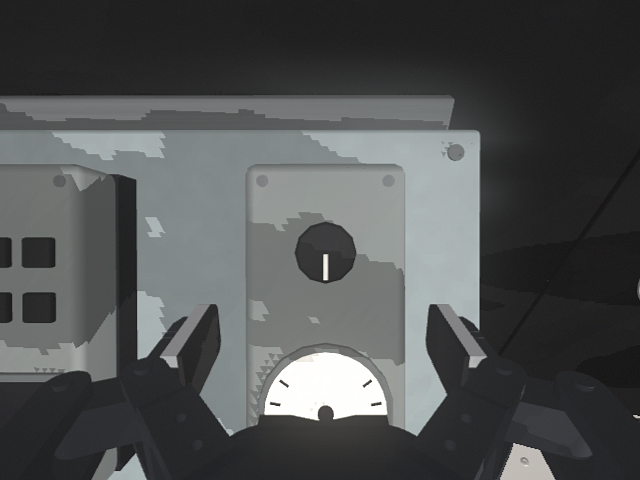

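The fingers straddle the meter evenly (pads at x≈190 and 455, case from 247 to 405) and the wrist force is near zero. I close the jaws.

Emit:
move_arm(moves=[0,0,0,0,0,0,0,0,0,0,0,0,0,0,0,0,0,0,0,0,0,0,0,0,0,0,0,0,0,0,0,0,0,0,0,0,0,0,0,0,0,0,0,0,0,0,0,0,0], grip_force=50)

```text
t: 12.68
tcp_pos: [0.5222, 0.1948, 0.0838]
eef_rot: [[-0.927, -0.098, 0.362], [-0.092, 0.995, 0.034], [-0.363, -0.001, -0.932]]
wrist_force: [-6.2, -2.6, 14.1]
grip_width: 0.0593
```

```bash
python3 chk.py w9.png
```

```text
t 12.6833 j [  5.6  22.9 -44.6 127.4  60.9  29.9   9. ] grasp pt in meter(hung) frame mm [-0.4 -0.4 28.7] y·ey 0.9999963175370444 F [-6.25 -2.65 14.07] w 0.059346407884538786
ex,ey,n in tool [-9.575e-01 -7.000e-04 -2.884e-01] [-3.0e-04  1.0e+00 -1.3e-03] [ 0.2884 -0.0012 -0.9575]
```

View pics/w9.png

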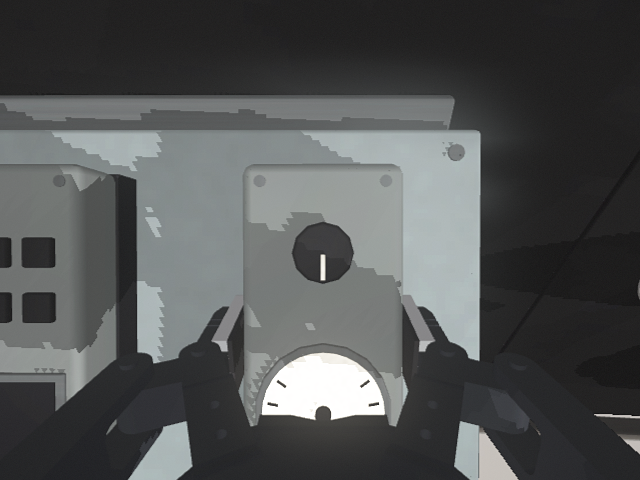

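The grip took at 59 mm. The closing fingers press the case onto the board with about 15 N, so I ease off 0.5 mm along the normal and slide up the slope in steps.

Emit:
move_arm(moves=[0,0,0,0.0012,0,-0.004,0,0,0,0,0,0,0,0,0,0,0,-0.02,0,-0.006,0,0,0,0,-0.02,0,-0.006,0,0,0,0,-0.02,0,-0.006,0,0,0,0,-0.02,0,-0.006,0,0,0,0,0,0,0,0,0,0,0,0,0,0,0])

```text
t: 13.4
tcp_pos: [0.5293, 0.1953, 0.0895]
eef_rot: [[-0.928, -0.098, 0.36], [-0.092, 0.995, 0.034], [-0.362, -0.001, -0.932]]
wrist_force: [-5.6, -0.2, 3.3]
grip_width: 0.0594
```

```bash
python3 chk.py w10.png; python3 look.py w10b | tail -4
```

```text
t 13.4 j [  6.5  22.9 -45.2 126.4  59.1  30.5  11.4] grasp pt in meter(hung) frame mm [ 8.7 -0.6 28.7] y·ey 0.999996231584716 F [-5.64 -0.2   3.27] w 0.059399704787121255
ex,ey,n in tool [-9.570e-01 -8.000e-04 -2.902e-01] [-4.0e-04  1.0e+00 -1.3e-03] [ 0.2902 -0.0012 -0.957 ]
comp [    0   140    92   319 25144] ((49.490211486816406, -85.57393646240234), (117.57560729980469, 32.18363571166992), 0.5297414660453796) h 0.04016773016477207 back [0.53858592 0.09168497 0.07563508]
   tcp->grasp in tool [ 0.00852278 -0.10402664  0.00411735] ex in tool [-0.95650143 -0.00127698 -0.29172485] n in tool [ 2.91725984e-01 -8.10733868e-04 -9.56501591e-01]
comp [  199   164   249   263 41865] ((47.772396087646484, 17.927188873291016), (86.8341064453125, 97.0394058227539), 89.53295135498047) h 0.04025352099842808 back [0.52716495 0.1945629  0.07457372]
   tcp->grasp in tool [ 0.01006394 -0.00052344  0.00449966] ex in tool [-0.95650143 -0.00127698 -0.29172485] n in tool [ 2.91725984e-01 -8.10733868e-04 -9.56501591e-01]
```

View pics/w10.png

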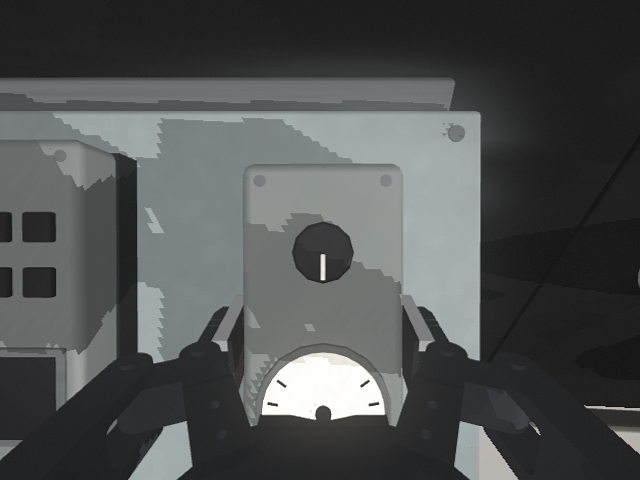

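The meter follows the gripper: the board moved down about 19 px in the picture while the meter stayed fixed in the hand. 9.1 mm done so far.

Emit:
move_arm(moves=[0,0,0,-0.021,0,-0.0064,0,0,0,0,-0.021,0,-0.0064,0,0,0,0,-0.021,0,-0.0064,0,0,0,0,-0.021,0,-0.0064,0,0,0,0,0,0,0,0,0,0,0,0,0,0,0,0,0,0,0,0,0,0])

```text
t: 14.08
tcp_pos: [0.5376, 0.1962, 0.0961]
eef_rot: [[-0.928, -0.098, 0.36], [-0.092, 0.995, 0.034], [-0.362, -0.001, -0.932]]
wrist_force: [-5.2, -1.1, 3.6]
grip_width: 0.0592
```

```bash
python3 chk.py w11.png
```

```text
t 14.0833 j [  7.3  23.  -45.7 125.2  57.6  31.3  13.6] grasp pt in meter(hung) frame mm [19.4 -0.5 28.7] y·ey 0.9999964209673037 F [-5.23 -1.09  3.56] w 0.05921426695283449
ex,ey,n in tool [-9.57e-01 -7.00e-04 -2.90e-01] [-3.0e-04  1.0e+00 -1.2e-03] [ 0.29   -0.0011 -0.957 ]
```

View pics/w11.png

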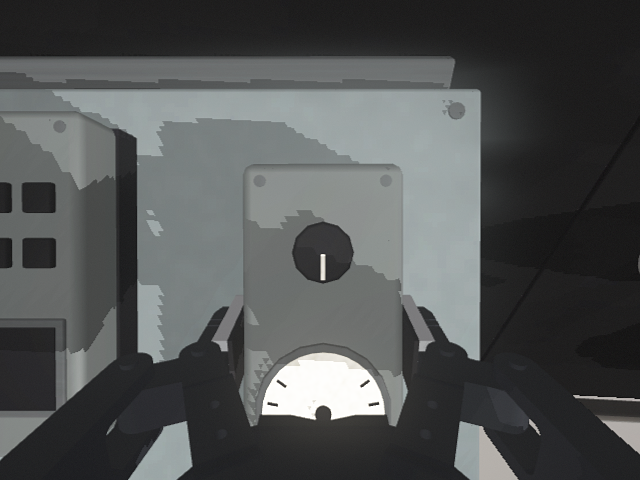

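The slide from the gripped position is 19.8 mm. I lift gently along the normal and watch the force.

Emit:
move_arm(moves=[0,0,0,0.0024,0,-0.008,0,0,0,0,0.0024,0,-0.008,0,0,0,0,0.0024,0,-0.008,0,0,0,0,0.0024,0,-0.008,0,0,0,0,0,0,0,0])

```text
t: 14.55
tcp_pos: [0.5354, 0.196, 0.0994]
eef_rot: [[-0.928, -0.098, 0.361], [-0.091, 0.995, 0.034], [-0.362, -0.001, -0.932]]
wrist_force: [-0.0, 0.8, -4.2]
grip_width: 0.0589
```

```bash
python3 chk.py
```

```text
t 14.55 j [  7.6  22.5 -46.1 125.3  56.9  31.3  14.1] grasp pt in meter(hung) frame mm [19.6 -0.5 32.8] y·ey 0.9999966315017688 F [-0.04  0.84 -4.18] w 0.058895206158551976
ex,ey,n in tool [-9.572e-01 -5.000e-04 -2.894e-01] [-2.0e-04  1.0e+00 -1.1e-03] [ 0.2894 -0.001  -0.9572]
```

The wrist force now reads only the meter's weight, about 4 N, so it is free of the studs. I lift further along the normal, then straight up.

Emit:
move_arm(moves=[0,0,0,0.012,0,-0.04,0,0,0,0,0.012,0,-0.04,0,0,0,0,0.012,0,-0.04,0,0,0,0,0.012,0,-0.04,0,0,0,0,0.012,0,-0.04,0,0,0,0,0.012,0,-0.04,0,0,0,0,-0.045,0,-0.1165,0,0,0,0,-0.045,0,-0.1165,0,0,0,0,-0.045,0,-0.1165,0,0,0,0,-0.045,0,-0.1165,0,0,0,0,-0.045,0,-0.1165,0,0,0,0,-0.045,0,-0.1165,0,0,0,0,-0.045,0,-0.1165,0,0,0,0,-0.045,0,-0.1165,0,0,0,0,0,0,0,0])

```text
t: 15.8
tcp_pos: [0.5175, 0.195, 0.2457]
eef_rot: [[-0.926, -0.098, 0.364], [-0.092, 0.995, 0.035], [-0.366, -0.001, -0.931]]
wrist_force: [0.6, 1.6, -2.5]
grip_width: 0.0591
```

```bash
python3 chk.py s12.png scene;  python3 -c "
from h import *
cam('wrist','w12.png')"
```

```text
t 15.8 j [ 24.    7.7 -60.2 119.2  26.6  40.8  42.9] grasp pt in meter(hung) frame mm [ 95.7   0.3 159. ] y·ey 0.9999965835159731 F [ 0.6   1.61 -2.54] w 0.0590699685843297
ex,ey,n in tool [-9.582e-01 -6.000e-04 -2.860e-01] [-4.0e-04  1.0e+00 -1.1e-03] [ 2.860e-01 -9.000e-04 -9.582e-01]
```

View pics/s12.png

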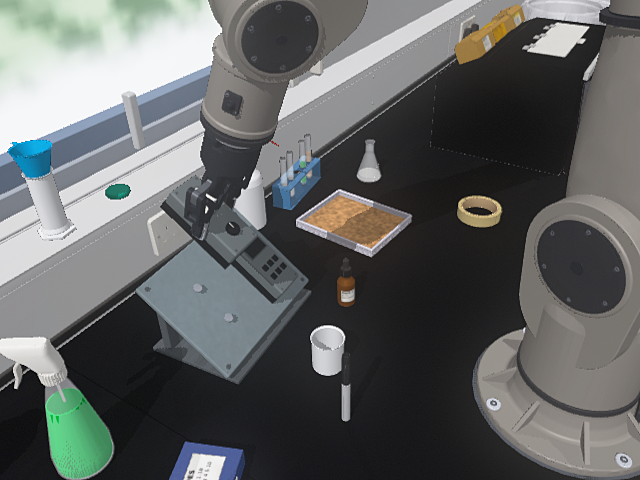

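View pics/w12.png

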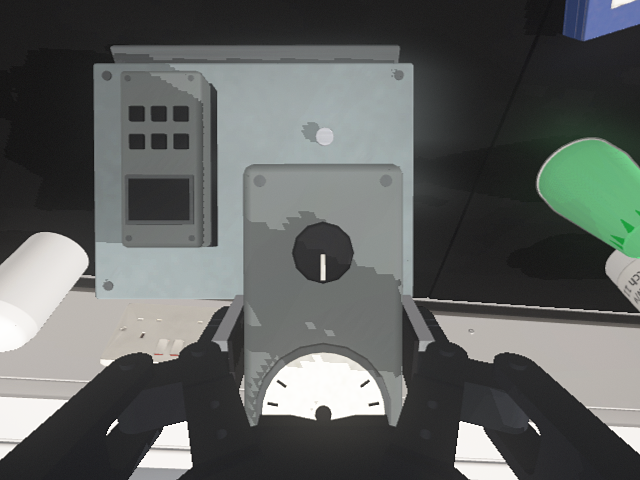

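Meter clear of the stand: both studs bare at (200,288) and (231,318), screen meter still hanging. I level the meter and yaw it to the tray's heading.

Emit:
move_arm(moves=[0,0.1329,0,0,0,0,0,0,0.1329,0,0,0,0,0,0,0.1329,0,0,0,0,0,0,0.1329,0,0,0,0,0,0,0.1329,0,0,0,0,0,0,0.1329,0,0,0,0,0,0,0.1329,0,0,0,0,0,0,0.1329,0,0,0,0,0,0,0.1329,0,0,0,0,0,0,0.1329,0,0,0,0,0,-0.025,0,0.083,0,0,0,0,-0.025,0,0.083,0,0,0,0,-0.025,0,0.083,0,0,0,0,-0.025,0,0.083,0,0,0,0,0,0,0,0,0,0,0])

```text
t: 17.15
tcp_pos: [0.5166, 0.1937, 0.2412]
eef_rot: [[-0.954, 0.078, -0.29], [0.076, 0.997, 0.02], [0.29, -0.003, -0.957]]
wrist_force: [0.4, 0.4, -3.5]
grip_width: 0.0589
```

```bash
cat > pl.py <<'E'
from h import *
s=ctrl.sense();R=s['eef_rot']
ex=R@np.array([-.9575,-.0005,-.2885]); n=R@np.array([.2885,-.001,-.9575])
g=s['tcp_pos']-.019*R[:,2]; back=g-.0287*n
print('t',s['t'],'j',s['joints'].round(1),'F',s['wrist_force'].round(1),'ex heading',np.degrees(np.arctan2(ex[1],ex[0])),'ex z',ex[2],'n',n.round(4),'back',back.round(4))
d=np.array([.525,-.246,.006])-back
print('world d',d.round(4),'tool',(R.T@d).round(4),'shares',(R.T@d/.12).round(3)); print('R.T xyz/.12\n',(R.T/.12).round(3).T)
E
python3 pl.py
```

```text
t 17.15 j [ 16.5  31.2 -54.8  94.1  14.3  80.6  44.4] F [ 0.4  0.4 -3.5] ex heading -4.522605733466433 ex z -0.0020197475162859672 n [0.0022 0.0021 1.    ] back [0.5221 0.1932 0.2307]
world d [ 0.0029 -0.4392 -0.2247] tool [-0.1014 -0.4369  0.2055] shares [-0.845 -3.641  1.713]
R.T xyz/.12
 [[-7.949  0.653 -2.415]
 [ 0.633  8.308  0.163]
 [ 2.42  -0.027 -7.974]]
```

Emit:
move_arm(moves=[0,0,0,-0.0167,-0.2026,-0.0044,0,0,0,0,-0.0167,-0.2026,-0.0044,0,0,0,0,-0.0167,-0.2026,-0.0044,0,0,0,0,-0.0167,-0.2026,-0.0044,0,0,0,0,-0.0167,-0.2026,-0.0044,0,0,0,0,-0.0167,-0.2026,-0.0044,0,0,0,0,-0.0167,-0.2026,-0.0044,0,0,0,0,-0.0167,-0.2026,-0.0044,0,0,0,0,-0.0167,-0.2026,-0.0044,0,0,0,0,-0.0167,-0.2026,-0.0044,0,0,0,0,-0.0167,-0.2026,-0.0044,0,0,0,0,-0.0167,-0.2026,-0.0044,0,0,0,0,-0.0167,-0.2026,-0.0044,0,0,0,0,-0.0167,-0.2026,-0.0044,0,0,0,0,-0.0167,-0.2026,-0.0044,0,0,0,0,-0.0167,-0.2026,-0.0044,0,0,0,0,-0.0167,-0.2026,-0.0044,0,0,0,0,-0.0167,-0.2026,-0.0044,0,0,0,0,0,0,0,0,0,0,0,0,0,0,0])

```text
t: 18.82
tcp_pos: [0.5205, -0.2462, 0.2407]
eef_rot: [[-0.954, 0.077, -0.29], [0.074, 0.997, 0.021], [0.291, -0.002, -0.957]]
wrist_force: [0.5, 1.1, -4.1]
grip_width: 0.059
```

```bash
python3 pl.py; python3 -c "
from h import *
cam('wrist','w13.png');cam('scene','s13.png')"
```

```text
t 18.8167 j [ 50.1  31.3 -47.8  90.8  22.5  85.6  83.6] F [ 0.5  1.1 -4.1] ex heading -4.417386876224287 ex z -0.0026769838395640016 n [2.7e-03 3.0e-04 1.0e+00] back [ 0.5259 -0.2466  0.2302]
world d [-0.0009  0.0006 -0.2242] tool [-0.0644  0.0008  0.2147] shares [-0.536  0.007  1.789]
R.T xyz/.12
 [[-7.949  0.638 -2.419]
 [ 0.614  8.309  0.173]
 [ 2.425 -0.013 -7.973]]
```

View pics/w13.png

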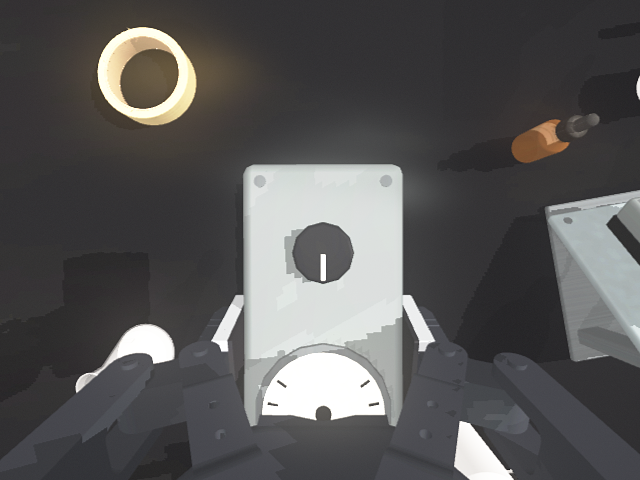

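View pics/s13.png

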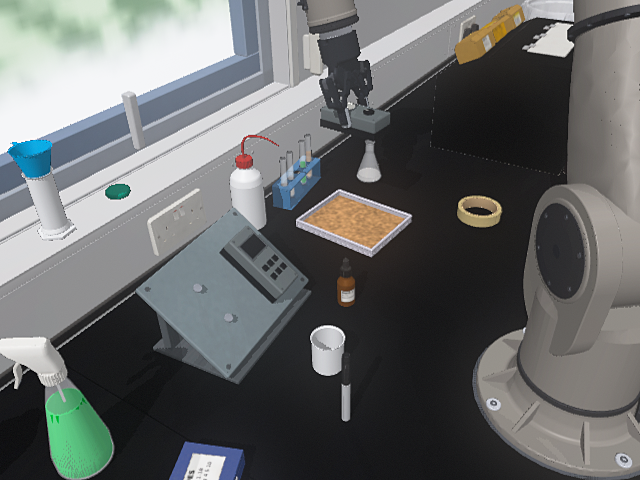

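The meter is level over the tray, held unchanged in the hand. I lower 150 mm, then check level against the face depth.

Emit:
move_arm(moves=[0,0,0,-0.0363,0,0.1196,0,0,0,0,-0.0363,0,0.1196,0,0,0,0,-0.0363,0,0.1196,0,0,0,0,-0.0363,0,0.1196,0,0,0,0,-0.0363,0,0.1196,0,0,0,0,-0.0363,0,0.1196,0,0,0,0,-0.0363,0,0.1196,0,0,0,0,-0.0363,0,0.1196,0,0,0,0,-0.0363,0,0.1196,0,0,0,0,-0.0363,0,0.1196,0,0,0,0,0,0,0,0,0,0,0,0,0,0,0])

```text
t: 19.92
tcp_pos: [0.5208, -0.2448, 0.0913]
eef_rot: [[-0.954, 0.075, -0.29], [0.072, 0.997, 0.021], [0.291, -0.001, -0.957]]
wrist_force: [-0.4, -0.0, -3.5]
grip_width: 0.0592
```

```bash
python3 pl.py
python3 - <<'E'
from m import *
c=cam('wrist','w14.png');P=pts(c);s=ctrl.sense();R=s['eef_rot']
m0=np.zeros((480,640),bool); m0[175:215,255:395]=1; m0[215:330,255:285]=1; m0[215:330,365:390]=1
Q=P[m0&(c['range_z']>0)]; m,n,k,sd=planefit(Q); print('face',n,k,sd,m)
E
python3 -c "
from h import *
cam('scene','s14.png')"
```

```text
t 19.9167 j [ 47.6  40.2 -44.2  97.5  28.9  72.6  78.6] F [-0.4 -0.  -3.5] ex heading -4.347526399940987 ex z -0.0022905399759790986 n [ 2.3e-03 -6.0e-04  1.0e+00] back [ 0.5262 -0.2452  0.0808]
world d [-0.0012 -0.0008 -0.0748] tool [-0.0206 -0.0008  0.0719] shares [-0.172 -0.007  0.599]
R.T xyz/.12
 [[-7.951e+00  6.280e-01 -2.416e+00]
 [ 6.020e-01  8.310e+00  1.780e-01]
 [ 2.422e+00 -5.000e-03 -7.973e+00]]
face [ 2.22561301e-03 -8.57259675e-04  9.99997156e-01] 11862 0.0006155095607393891 [ 0.4881258  -0.24366495  0.12056523]
```

View pics/s14.png

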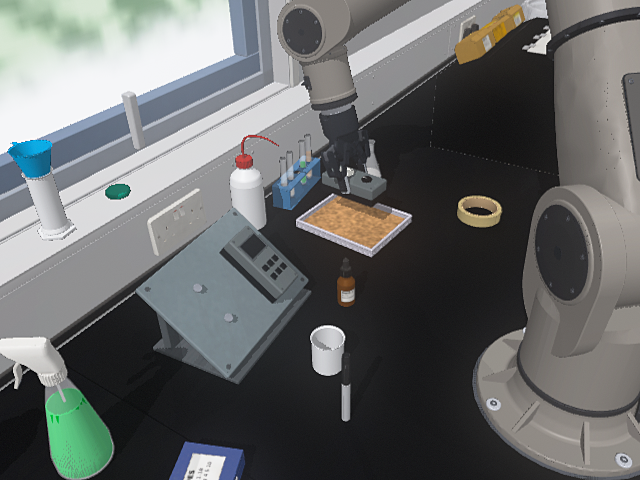

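View pics/w14.png

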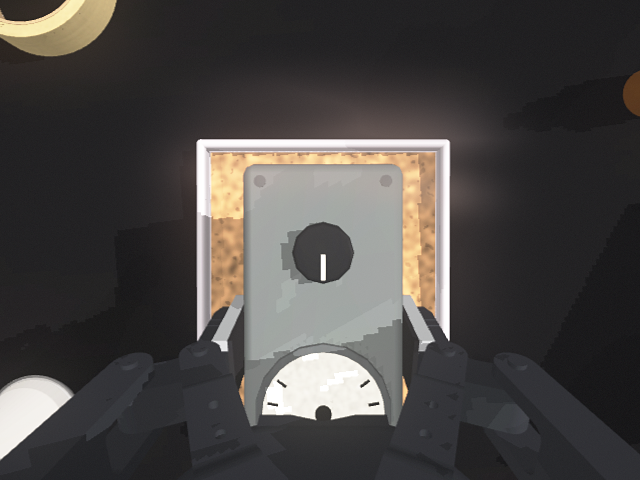

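Depth of the face confirms level within 0.15° and 75 mm to go. I lower 66 mm, then creep.

Emit:
move_arm(moves=[0,0,0,-0.02,0,0.0658,0,0,0,0,-0.02,0,0.0658,0,0,0,0,-0.02,0,0.0658,0,0,0,0,-0.02,0,0.0658,0,0,0,0,-0.02,0,0.0658,0,0,0,0,-0.02,0,0.0658,0,0,0,0,-0.02,0,0.0658,0,0,0,0,-0.02,0,0.0658,0,0,0,0,0,0,0,0,0,0,0,0,0,0,0])

```text
t: 20.85
tcp_pos: [0.5209, -0.2449, 0.0256]
eef_rot: [[-0.954, 0.075, -0.289], [0.072, 0.997, 0.021], [0.29, -0.001, -0.957]]
wrist_force: [0.4, 0.0, -3.7]
grip_width: 0.0592
```

```bash
python3 pl.py
```

```text
t 20.85 j [ 46.1  44.8 -42.   99.   32.3  67.4  76.2] F [ 0.4  0.  -3.7] ex heading -4.343134253944801 ex z -0.0018197704908375226 n [ 1.8e-03 -3.0e-04  1.0e+00] back [ 0.5264 -0.2453  0.0151]
world d [-0.0014 -0.0007 -0.0091] tool [-0.0014 -0.0008  0.0091] shares [-0.011 -0.006  0.076]
R.T xyz/.12
 [[-7.952e+00  6.270e-01 -2.412e+00]
 [ 6.020e-01  8.310e+00  1.750e-01]
 [ 2.419e+00 -7.000e-03 -7.975e+00]]
```

Emit:
move_arm(moves=[0,0,0,-0.0024,0,0.008,0,0,0,0,-0.0024,0,0.008,0,0,0,0,-0.0024,0,0.008,0,0,0,0,-0.0024,0,0.008,0,0,0,0,-0.0024,0,0.008,0,0,0,0,-0.0024,0,0.008,0,0,0,0,-0.0024,0,0.008,0,0,0,0,-0.0024,0,0.008,0,0,0,0,0,0,0,0,0,0,0,0,0,0,0])

```text
t: 21.68
tcp_pos: [0.5211, -0.2451, 0.018]
eef_rot: [[-0.954, 0.075, -0.289], [0.073, 0.997, 0.021], [0.29, -0.001, -0.957]]
wrist_force: [0.2, 0.2, -3.9]
grip_width: 0.0592
```

```bash
python3 pl.py
```

```text
t 21.6833 j [ 45.9  45.4 -41.7  99.1  32.7  66.8  75.9] F [ 0.2  0.2 -3.9] ex heading -4.353413667818856 ex z -0.0011075421211831464 n [1.1e-03 2.0e-04 1.0e+00] back [ 0.5266 -0.2455  0.0075]
world d [-0.0016 -0.0005 -0.0015] tool [ 0.001  -0.0006  0.0019] shares [ 0.009 -0.005  0.016]
R.T xyz/.12
 [[-7.953  0.628 -2.407]
 [ 0.605  8.31   0.172]
 [ 2.413 -0.011 -7.976]]
```

Emit:
move_arm(moves=[0,0,0,-0.0012,0,0.004,0,0,0,0,-0.0012,0,0.004,0,0,0,0,-0.0012,0,0.004,0,0,0,0,0,0,0,0,0,0,0,0,0,0,0])

```text
t: 22.1
tcp_pos: [0.5212, -0.2451, 0.0172]
eef_rot: [[-0.954, 0.075, -0.289], [0.073, 0.997, 0.02], [0.289, -0.002, -0.957]]
wrist_force: [-3.1, 0.2, 6.2]
grip_width: 0.0594
```

```bash
python3 pl.py|head -1
```

```text
t 22.1 j [ 45.9  45.4 -41.7  99.1  32.8  66.8  75.9] F [-3.1  0.2  6.2] ex heading -4.352335833848039 ex z -0.0010090326234266284 n [1.1e-03 6.0e-04 1.0e+00] back [ 0.5267 -0.2455  0.0067]
```

Contact: the vertical force went from -3.9 to +6 N, so the meter is resting on the mat. I release gradually.

Emit:
move_arm(moves=[0,0,0,0,0,0,0.72,0,0,0,0,0,0,0.75,0,0,0,0,0,0,0.8,0,0,0,0,0,0,0.85,0,0,0,0,0,0,0.9,0,0,0,0,0,0,0.95,0,0,0,0,0,0,1,0,0,0,0,0,0,1,0,0,0,0,0,0,1])

```text
t: 22.85
tcp_pos: [0.5211, -0.2451, 0.0165]
eef_rot: [[-0.954, 0.075, -0.289], [0.072, 0.997, 0.021], [0.29, -0.001, -0.957]]
wrist_force: [-0.3, -0.2, 0.5]
grip_width: 0.0852
```

```bash
python3 pl.py; python3 -c "
from h import *
cam('wrist','w15.png')"
```

```text
t 22.85 j [ 45.9  45.5 -41.7  99.1  32.8  66.7  75.9] F [-0.3 -0.2  0.5] ex heading -4.350543255249479 ex z -0.0010629519886530304 n [1.1e-03 2.0e-04 1.0e+00] back [ 0.5266 -0.2455  0.006 ]
world d [-0.0016 -0.0005 -0.    ] tool [ 0.0014 -0.0006  0.0005] shares [ 0.012 -0.005  0.004]
R.T xyz/.12
 [[-7.954  0.628 -2.407]
 [ 0.604  8.31   0.172]
 [ 2.413 -0.011 -7.976]]
```

View pics/w15.png

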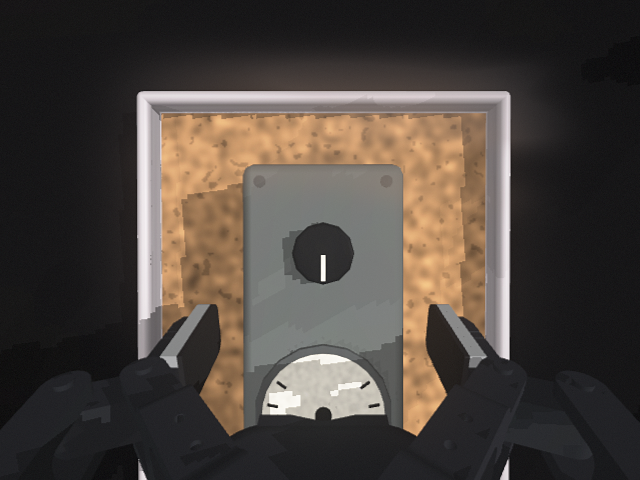

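The jaws are open and the case is clear of both pads, parallel to the rim. I retreat straight up.

Emit:
move_arm(moves=[0,0,0,0.018,0,-0.06,1,0,0,0,0.018,0,-0.06,1,0,0,0,0.018,0,-0.06,1,0,0,0,0.018,0,-0.06,1,0,0,0,0.036,0,-0.12,1,0,0,0,0.036,0,-0.12,1,0,0,0,0.036,0,-0.12,1,0,0,0,0.036,0,-0.12,1,0,0,0,0.036,0,-0.12,1,0,0,0,0.036,0,-0.12,1,0,0,0,0.036,0,-0.12,1,0,0,0,0.036,0,-0.12,1,0,0,0,0.036,0,-0.12,1,0,0,0,0.036,0,-0.12,1,0,0,0,0.036,0,-0.12,1,0,0,0,0.036,0,-0.12,1,0,0,0,0,0,0,1,0,0,0,0,0,0,1])

```text
t: 24.4
tcp_pos: [0.5219, -0.245, 0.228]
eef_rot: [[-0.955, 0.076, -0.288], [0.073, 0.997, 0.02], [0.288, -0.002, -0.958]]
wrist_force: [0.1, -0.0, -0.5]
grip_width: 0.0852
```

Run:
```python
from m import *
s=ctrl.sense(); print(s['t'],s['tcp_pos'],s['wrist_force'])
for nm in ['wrist','scene']:
    c=cam(nm,nm[0]+'16.png');P=pts(c);X,Y,Z=P[...,0],P[...,1],P[...,2]
    t=((c['range_z']>0)&(Z>.04)&(Z<.049)&(X>.42)&(X<.63)&(Y>-.33)&(Y<-.16)).astype(np.uint8)
    nn,lab,st,ce=cv2.connectedComponentsWithStats(t); i=1+np.argmax(st[1:,4]); q=P[lab==i]
    print(nm,'meter',st[i],cv2.minAreaRect((q[:,:2]*1000).astype(np.float32)),'face',planefit(q))
    if nm=='wrist':
        r=(Z>.013)&(Z<.026)&(X>.38)&(X<.68)&(Y<-.13)&(Y>-.37)&(lab!=i)&(c['range_z']>0)
        n2,l2,s2,_=cv2.connectedComponentsWithStats(r.astype(np.uint8)); j=1+np.argmax(s2[1:,4])
        print('rim',s2[j],cv2.minAreaRect((P[l2==j][:,:2]*1000).astype(np.float32)))
```

```text
24.4 [ 0.52193332 -0.24499907  0.22802871] [ 0.1132964  -0.01313341 -0.49951456]
wrist meter [ 292  208   62  134 7091] ((526.0007934570312, -246.7941436767578), (59.34881591796875, 128.97320556640625), 85.66168212890625) face (array([ 0.5246422 , -0.24636887,  0.04660502]), array([-0.00862884,  0.00110375,  0.99996216]), 6904, np.float64(0.0010875701548207224))
rim [ 244  174  159  194 4091] ((524.9756469726562, -246.2103271484375), (165.10882568359375, 201.5478057861328), 85.67619323730469)
scene meter [322 194  63  30 841] ((528.09814453125, -242.6309356689453), (64.39115905761719, 131.684814453125), 85.52006530761719) face (array([ 0.52428711, -0.23984019,  0.04584726]), array([-0.00995359,  0.02060203,  0.99973821]), 737, np.float64(0.001405695004020516))
```

View pics/w16.png

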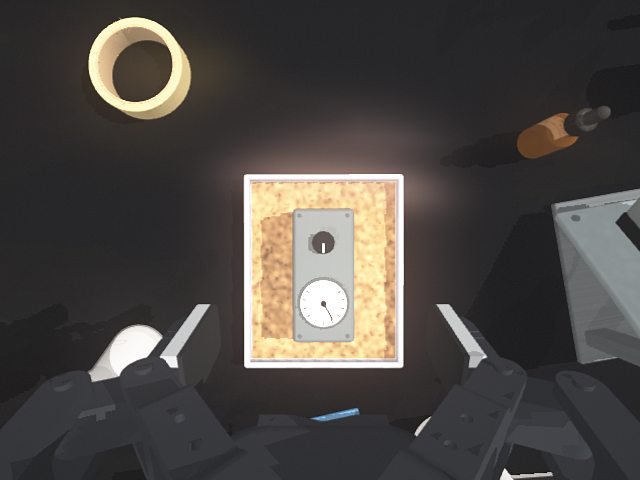

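View pics/s16.png

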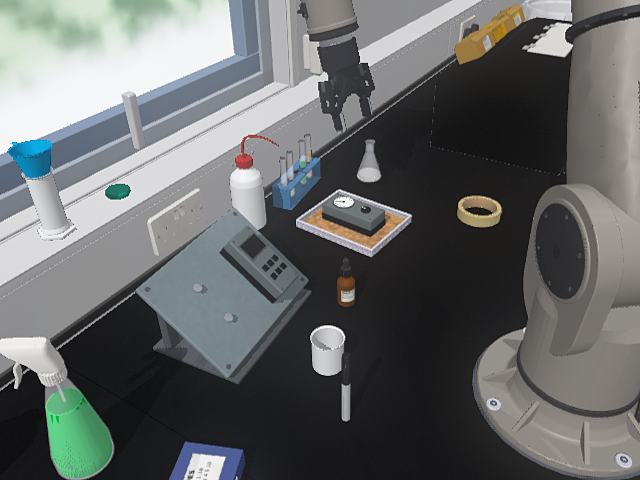

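The meter lies in the tray at (323,275) in the wrist view, dial up, centred, and at 85.66° against the rim's 85.68°. The face height of 46.5 mm is the mat plus the case. The screen meter, bottle and beaker look unchanged, and the robot is clear of everything.

```bash
python3 -c "
from rig import ctrl
print(ctrl.hand_in())"
```

```text
the job is handed in; nothing more can be done
None
```

The dial meter is off the stand and lying in the tray, dial up on the mat, with the gripper let go and clear. I handed in at about 24.5 s. The hand-in gives no verdict.

**What I did:** I gripped the meter across its width and slid it 19.8 mm up the slope. I lifted it off along the board normal; the wrist force then showed only its weight, about 4 N. I levelled it over the tray and lowered it until it touched, with about 6 N upward, then opened the jaws and backed straight up.

**Last checks:**
- **Straight and centred:** the meter's long axis is within 0.1° of the tray's length, and its centre is about 1 mm from the tray's centre.
- **Flat:** the face is 46.5 mm above the bench, which matches mat plus case.
- **The rest:** by eye in the last picture, the screen meter still hangs and the bottle and beaker have not moved.

**What failed or disagreed:**
- My first two approaches ran up to or near the limits of joints 3 and 7, so I backed off. I then used the half-turned grasp, leaning about 17° from the meter's normal.
- Closing the jaws pressed the meter onto the board with about 15 N. I eased that off before sliding.
- The last depth fits showed the face tilted 0.5° from the wrist camera and 1.3° from the partly hidden scene view. Before release the wrist fit gave 0.15°. The later fits include the dial and knob, so I put the difference down to the fit, not a real tilt.

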